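# Hold the papers box unlocked with its sticky key

## Task

Take the red-headed key out of its wooden block, put it into the lock on top of the grey papers box, wiggle it gently from side to side where the sticky pins stop it until it slides fully home, then turn it a quarter turn clockwise. The lock springs back, so finish while still gripping the key and holding it turned. Never force it: no more than 30 N between key and lock, and leave the other things on the shelf where they are.

Things in the scene. Friction and masses are not known exactly. Their poses are not given: they have to be found in the camera images.
- key_bow (a point): Centre of the red plastic bow (head) of a big key standing upright in a slot of a fixed pale wood block, 70 x 70 x 60 mm high; the bow rests on its top. Bow: 34 mm wide along key x, 11 thick along key y (pinch across this), 44 tall along key z, which points up, away from the blade. The key looks the same after a half turn about z.
- key: The same key, same axes; origin: centre of the blade's tip, 68 mm below key_bow. The key is 90 mm long, about 60 g. Its steel blade is 46 mm long and stepped: from the bow down 25 mm it is 14 x 10 mm (x, y), the next 12 mm are slim, 14 x 4, and the last 8 mm are a round nose, 4.4 mm diameter, pointed over its last 3 mm.
- lock_mouth (a point): Centre of the keyway's mouth, on the vertical turning axis of a brass lock plug in a 54 mm steel ring (1 mm proud), level with the top of a fixed grey steel papers box 150 x 180 x 90 mm high. z up, x along the keyway's long side (plug unturned): the key enters straight down, its x along this x, either way round. The mouth recess is 19 x 18 mm, 4 mm deep.
- lock_pins (a point): Point on the lock axis 4 mm below lock_mouth, level with the tops of two steel pins that jut in on the +x half, one from each y side, 5.6 mm apart. The slim blade fits between; the key's step lands on them, tip about 24 mm below lock_mouth. They cannot be pushed down but slide aside (1.2 N) and stay: turning the slim blade, not pressed down hard, 0.5 rad about z to one side clears one pin, to the other side the other.
- lock_floor (a point): Centre of the keyway's floor, 40 mm below lock_mouth: the key is fully home when its tip is on it, the bow's underside then 6 mm above lock_mouth. Below the pins the keyway is 19 x 11.8 mm from 10 to 20 mm deep, then 19 x 6.6 mm (the round nose runs in this), each with bevelled upper edges. The keyway's x runs along the box's 150 mm side; a small red mark lies on its -x side, 42 mm from the axis.
- lock_plug (a joint): Angle of the lock plug in rad about the vertical through lock_mouth: 0 unturned, grows clockwise seen from above, stop at 1.65 (95 degrees). A spring (0.05 N m at 0, 0.1 N m at a quarter turn) turns it back to 0 when let go. The thick blade has about 0.13 rad of play in it.
- button_jar: Bystander: glass jar of buttons with a metal screw lid, 80 mm across, 96 tall. Origin: centre of its underside.
- tea_mug: Bystander: blue mug, 76 mm across, 85 tall. Origin: centre of its underside.
- thread_spool: Bystander: orange thread spool, 40 mm across, 42 tall. Origin: centre of its underside.
- clay_bowl: Bystander: terracotta bowl, 100 mm across, 45 tall. Origin: centre of its underside.
- tea_tin: Bystander: yellow tea tin, 70 mm across, 100 tall. Origin: centre of its underside.
- notebook: Bystander: blue notebook lying flat, 140 x 100 x 16 mm. Origin: centre of its underside.
- pink_hanger: Bystander: pink plastic clothes hanger lying flat, 340 mm long, 10 thick. Origin: on the table in the middle of its triangle.
Mind the look-alikes: they are no part of the job. What is shaped like the key but green is not meant.

How it is judged:
By the outcome, as a careful person would: the job done as asked, in the order asked, and still so for the second after the job is handed in, while the arm keeps its last pose, push and grip.
It also fails if it takes over 58 s, if anything falls off the work surface, if the arm or the gripper's body presses on something with over 40 N, if the wrist force passes 120 N, or if a joint passes its speed limit or range.

## Robot

A 6-joint arm with a two-finger parallel gripper is mounted at the origin on the work surface. World frame = base frame: x ahead of the robot, y to its left, z up, the work surface at z = 0. Lengths are in m, angles in degrees, forces in N, time in s.
With the tool pointing down it reaches from about 0.25 to 0.8 m from the base axis. Payload 3.9 kg.
Tool frame: the origin (TCP) lies on the centre line of the jaws, within the pads' length; the fingertips stand 11 mm ahead of it and the grasp point (between the pads) lies 8 mm behind it; z points along the fingers, x is the direction in which the jaws open and shut, and the axes are right-handed (so a half turn about z gives the same grasp; the last joint's range is limited). The gripper opens to 85 mm and grips with 20 to 120 N. Pads are 22 mm wide; open, the fingers measure 114 mm over their backs; the gripper's body (76 mm by 85 mm) begins 54 mm behind the grasp point. The pads swing forward as they close: fully open they stand 13 mm farther back than shut.
Start: joints at [70.302, 14.897, -7.913, 67.191, 0, 90], TCP at [0.177, 0.494, 0.217] pointing down, gripper open.
Joint ranges: [-159.42, 159.42], [-47.68, 98.78], [-73.54, 78.23], [-108.79, 121.32], [-90, 84.71], [-180, 180]. Speed limits (degrees/s): [147.25, 147.25, 180, 180, 180, 180].

## Interface

Orientations are given as [roll, pitch, yaw] about the fixed x, y, z axes, in that order (R = Rz(yaw) Ry(pitch) Rx(roll)).
In Python, from bench import arm, eyes, spotter gives the robot as it stands.
- The arm moves only by the tool move_arm, never from a script. Its argument "commands" is a list of rows, each a list of 4 numbers: the shift along the tool's x, y, z in units of 25 mm (1.0 is 25 mm), then the turn about the tool's z in units of 6 degrees (1.0 is 6 degrees). A call has exactly 10 rows; each row is the pose to reach, as a shift and turn from the pose commanded when the call began, along the tool's axes at that moment; what a row does not reach only later rows make up. A row lasts 1/12 s, in which the tool goes at most 41.7 mm and 7.16 degrees, less where a joint would pass 70% of its speed; a pose out of reach is approached as far as the arm can. A call with a gripper value outside its range is refused whole. "grip" is the opening, from 0 (shut) to 1 (fully open), set as the call begins (left out, the last holds). The fingers move at their own pace and stop on an object; "force" is the grip in N (left out, the last holds). Time passes only in rows, so rows that repeat a pose let the fingers close, or fill a call up. It gives the time, the measured TCP pose, the force and the opening at its end, in the units of the state.
- arm.get_state(): the state, without advancing time (a new reading comes with each control period).
- eyes.grab_frame(name): name is "side" or "top" or "wrist"; returns a dict with "pixels" (400x640x3 uint8, red, green, blue), "mtx" (3x3 intrinsics, pixels), "R" (3x3) and "t" (3): a world point X has camera coordinates R X + t. Camera axes: x right, y down, z forward; pixel columns grow to the right and rows downward; lengths in m; the calibration is good to about 2 mm. A picture is of the moment at which its call begins. There is no depth.
- arm.sign_off(): hands the job in, once; it reports no verdict.
Trained networks look in the newest picture that a camera, given by its name, has taken for a name from the list of things; names that differ only in an ending like _2 or _b are one class to them, and where a whole thing is asked for, a point or a joint stands for the part that bears it (a point fixed in the world has none). Each returns a list of dicts, best first, with "score" (0 to 1); they miss things now and then, are a little off and sometimes report something else, mostly with a low value. They report only what shows in the picture. A call takes as long as a camera call. They do not tell look-alikes from the thing itself.
- spotter.search_frame(camera, label): "at" ([column, row] in pixels, amid what is visible of it).
- spotter.pinpoint(camera, label): "at" ([column, row] in pixels: a listed point, or the origin of a listed thing).
The state is a dict: "time_s": time; "joints": joint angles; "joint_vel": joint speeds; "joint_torque": joint torques, N m; "ee_pos": TCP position; "orientation": TCP orientation; "wrist_force": force on the tool from outside, world axes, zero at the start; "torque": the same for the moment, N m; "grip_width": opening from 0.0 (shut) to 1.0 (fully open).
Only numpy, scipy, OpenCV 4.12 (cv2) and the standard library are available. Lean on these libraries where they do the work, as an engineer would, in place of code of your own. Each camera call takes 0.05 s, during which the arm holds its last target.

## Working session

There is one attempt and no reset: what is moved stays moved. The work goes in short steps, Python scripts to look and compute and a tool call to move; the robot and the scene stay as the last step left them, time stands still between calls to the robot, and variables do not carry over. Pictures are saved under pics/ and viewed, and the job is handed in when it is done.

Besides the shell and the picture viewer there is one more tool, called after "Emit:" as name(argument=value, ...) on one line, values as JSON. move_arm: Moves the arm, as the interface text tells. Its arguments: {"type":"object","properties":{"commands":{"type":"array"},"grip":{"type":"number"},"force":{"type":"number"}},"required":["commands"]}

```bash
mkdir -p pics; cat > h.py <<'E'
import numpy as np, cv2
from bench import arm, eyes, spotter
def grab(n,f=None):
    d=eyes.grab_frame(n)
    if f: cv2.imwrite('pics/'+f,d['pixels'][:,:,::-1])
    return d
def ray(d,p):
    K=np.array(d['mtx']);R=np.array(d['R']);t=np.array(d['t'])
    v=R.T@np.linalg.solve(K,[p[0],p[1],1.]); return -R.T@t, v/np.linalg.norm(v)
def atz(d,p,z):
    c,v=ray(d,p); return c+v*(z-c[2])/v[2]
def proj(d,X):
    x=np.array(d['mtx'])@(np.array(d['R'])@np.array(X)+np.array(d['t'])); return x[:2]/x[2]
def tri(obs):
    A=np.zeros((3,3));b=np.zeros(3)
    for d,p in obs:
        c,v=ray(d,p);P=np.eye(3)-np.outer(v,v);A+=P;b+=P@c
    return np.linalg.solve(A,b)
E
python3 - <<'E'
from h import *
for n in ['side','top','wrist']:
    d=grab(n,n+'0.png')
    print(n,(-np.array(d['R']).T@np.array(d['t'])).round(3), np.array(d['R']).round(2).tolist())
    for l in ['key_bow','lock_mouth','key']:
        print(l,[(np.round(r['at'],1).tolist(),round(r['score'],2)) for r in spotter.pinpoint(n,l)][:4])
print(arm.get_state())
E
```

```text
side [ 0.053 -0.963  1.035] [[0.89, -0.45, 0.01], [-0.28, -0.59, -0.76], [0.35, 0.68, -0.65]]
key_bow [([328.4, 234.6], 0.7), ([353.3, 228.5], 0.7), ([340.6, 249.1], 0.69), ([354.6, 283.6], 0.68)]
lock_mouth [([304.3, 176.7], 0.95), ([386.2, 220.5], 0.7)]
key [([326.7, 248.1], 0.7), ([355.4, 297.1], 0.69), ([346.5, 265.2], 0.62), ([351.5, 241.3], 0.48)]
top [0.314 0.021 1.376] [[0.01, -1.0, -0.01], [-0.98, -0.01, -0.2], [0.2, 0.01, -0.98]]
key_bow [([354.3, 213.5], 0.63), ([413.9, 219.7], 0.6), ([361.3, 196.6], 0.58), ([383.9, 214.6], 0.38)]
lock_mouth [([277.4, 201.2], 0.64)]
key [([353.4, 200.8], 0.53), ([354.9, 219.4], 0.47), ([382.4, 219.3], 0.46), ([415.4, 229.4], 0.37)]
wrist [0.1   0.521 0.374] [[0.34, 0.94, 0.0], [0.89, -0.32, 0.32], [0.3, -0.11, -0.95]]
key_bow []
lock_mouth []
key []
{'time_s': 0.6, 'joints': array([ 7.03039463e+01,  1.48935428e+01, -7.91291650e+00,  6.71913465e+01,
        1.01021682e-03,  9.00004400e+01]), 'joint_vel': array([ 0.05420422, -0.03589873,  0.04844047,  0.02636025,  0.14856564,
        0.00594032]), 'joint_torque': array([-6.48476416e-04, -4.05370009e+01,  2.54111856e+01,  1.53317473e-03,
       -4.89195628e-06, -5.28671507e-06]), 'ee_pos': array([0.17692951, 0.49426973, 0.21733265]), 'orientation': array([-1.79998990e+02, -2.19421710e-03,  7.03035063e+01]), 'wrist_force': array([ 0.26021173, -0.18692102, -0.21640279]), 'torque': array([-0.01698563, -0.01424079, -0.04302836]), 'grip_width': 1.0002210856701457}
```

View pics/side0.png

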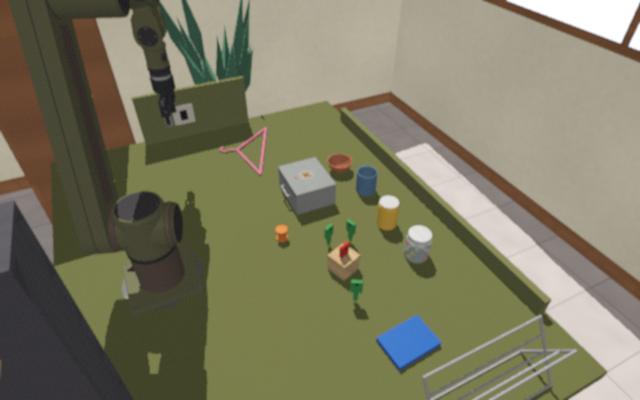

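View pics/top0.png

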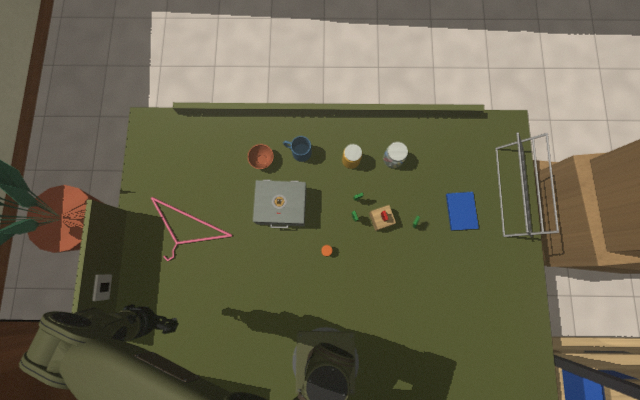

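```bash
python3 - <<'E'
import cv2
a=cv2.imread('pics/side0.png')[150:320,270:430];cv2.imwrite('pics/sc.png',cv2.resize(a,None,fx=3.5,fy=3.5,interpolation=2))
a=cv2.imread('pics/top0.png')[165:265,250:440];cv2.imwrite('pics/tc.png',cv2.resize(a,None,fx=4,fy=4,interpolation=2))
E
```

```text
(no output)
```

View pics/sc.png

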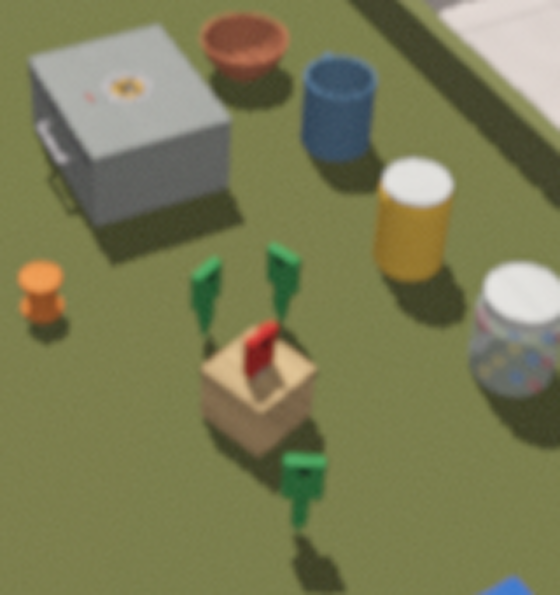

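View pics/tc.png

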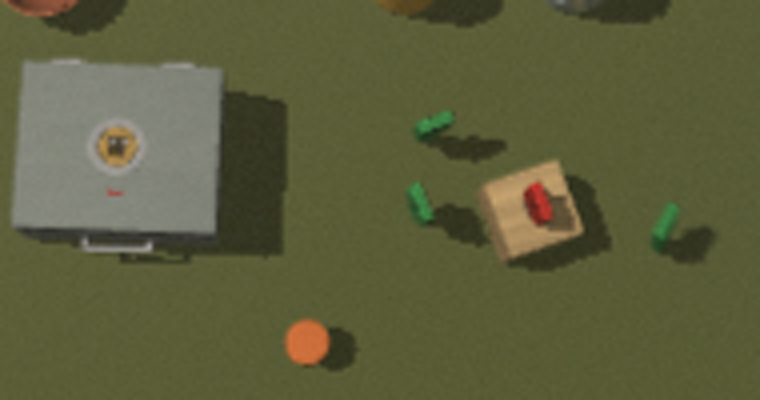

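Look-alikes: three green keys at side (328,234), (351,229), (356,290). The only red bow is at side (345,250) and top (384,215), standing in the pale wood block, so it fits the description. The lock is at top (279,202), with the red mark on the box's robot side.

```bash
python3 - <<'E'
from h import *
s=grab('side');t=grab('top')
def blob(d,sel):
    im=d['pixels'].astype(int); m=sel(im).astype(np.uint8)
    return m
red=lambda im:(im[...,0]>120)&(im[...,1]<60)&(im[...,2]<60)
for d,box in((s,(320,365,230,290)),(t,(370,400,200,232))):
    m=blob(d,red);x0,x1,y0,y1=box
    ys,xs=np.nonzero(m[y0:y1,x0:x1]);print(len(xs),xs.mean()+x0,ys.mean()+y0,xs.min()+x0,xs.max()+x0,ys.min()+y0,ys.max()+y0)
print('bow',tri([(s,(340.6,249.1)),(t,(383.9,214.6))]), tri([(s,(344,250.5)),(t,(384,216))]))
print('lock',tri([(s,(304.3,176.7)),(t,(277.4,201.2))]),tri([(s,(306,175)),(t,(279,202))]))
# box corners
for p in [(270+30/3.5,150+62/3.5),(270+160/3.5,150+26/3.5),(270+229/3.5,150+122/3.5),(270+92/3.5,150+158/3.5)]: print('side corner',atz(s,p,.09).round(4))
for p in [(250+23/4,165+63/4),(250+222/4,165+70/4),(250+216/4,165+234/4),(250+12/4,165+226/4)]: print('top corner',atz(t,p,.09).round(4))
print('ring top',atz(t,(250+116/4,165+146/4),.09),'side',atz(s,(270+127/3.5,150+88/3.5),.09))
for p in [(250+478/4,165+188/4),(250+558/4,165+160/4),(250+583/4,165+232/4),(250+508/4,165+260/4)]: print('block top',atz(t,p,.06).round(4))
for p in [(270+203/3.5,150+370/3.5),(270+262/3.5,150+325/3.5),(270+317/3.5,150+370/3.5),(270+258/3.5,150+416/3.5)]: print('block side',atz(s,p,.06).round(4))
for p in [(435,125),(420,203),(665,227)]: print('green',atz(t,(250+p[0]/4,165+p[1]/4),.05).round(3))
E
```

```text
46 343.5 250.26086956521738 341 347 244 256
27 384.55555555555554 215.11111111111111 382 387 211 219
bow [ 0.50520045 -0.20262017  0.0849778 ] [ 0.50761661 -0.20619346  0.07886922]
lock [0.55447763 0.17706555 0.07569936] [0.55317944 0.16854968 0.08874666]
side corner [0.4809 0.2502 0.09  ]
side corner [0.6321 0.2506 0.09  ]
side corner [0.6227 0.071  0.09  ]
side corner [0.4769 0.0789 0.09  ]
top corner [0.6292 0.2553 0.09  ]
top corner [0.6247 0.0754 0.09  ]
top corner [0.4761 0.0779 0.09  ]
top corner [0.481  0.2583 0.09  ]
ring top [0.55395115 0.16870345 0.09      ] side [0.55394326 0.16573096 0.09      ]
block top [ 0.5246 -0.1574  0.06  ]
block top [ 0.5512 -0.2304  0.06  ]
block top [ 0.4856 -0.2512  0.06  ]
block top [ 0.4596 -0.1833  0.06  ]
block side [ 0.4629 -0.1888  0.06  ]
block side [ 0.534  -0.1642  0.06  ]
block side [ 0.5513 -0.2317  0.06  ]
block side [ 0.4812 -0.2546  0.06  ]
green [ 0.584 -0.12   0.05 ]
green [ 0.512 -0.106  0.05 ]
green [ 0.492 -0.328  0.05 ]
```

Emit:
move_arm(commands=[[-1.1,1.1,0,-0.5],[-2.2,2.2,0,-1],[-3.3,3.3,0,-1.5],[-4.4,4.4,0,-2],[-5.5,5.5,0,-2.5],[-6.6,6.6,0,-3],[-7.7,7.7,0,-3.5],[-8.8,8.8,0,-4],[-9.9,9.9,0,-5],[-11,11,0,-6]], grip=0.6)

```text
time_s: 1.53
ee_pos: [0.3396, 0.1503, 0.2176]
orientation: [179.9, -0.0, 105.2]
wrist_force: [-0.1, 1.3, 0.4]
grip_width: 0.597
```

```bash
cat >> h.py <<'E'
from scipy.spatial.transform import Rotation as Ro
def delta(P,yaw):
    s=arm.get_state(); R=Ro.from_euler('xyz',s['orientation'],degrees=True).as_matrix()
    d=R.T@(np.array(P)-s['ee_pos'])/.025
    y=s['orientation'][2]; dy=(yaw-y+180)%360-180
    print('t',round(s['time_s'],2),'pos',s['ee_pos'].round(4),'rpy',s['orientation'].round(2),'j',s['joints'].round(1),'F',s['wrist_force'].round(1),'T',s['torque'].round(3),'w',round(s['grip_width'],3))
    print('shift',d.round(2),'turn',round(-dy/6,2))
E
python3 -c "
from h import *
delta([.506,-.207,.217],112)"
```

```text
t 1.53 pos [0.3396 0.1503 0.2176] rpy [179.94  -0.   105.19] j [ 23.9  -0.3 -26.   64.3  -0.    8.7] F [-0.1  1.3  0.4] T [-0.004 -0.004  0.038] w 0.597
shift [-15.54   2.68   0.03] turn -1.13
```

Emit:
move_arm(commands=[[-1.6,0.2,0,-0.1],[-3.2,0.5,0,-0.2],[-4.8,0.7,0,-0.3],[-6.4,1,0,-0.4],[-8,1.2,0,-0.5],[-9.6,1.4,0,-0.6],[-11.2,1.7,0,-0.7],[-12.8,2,0,-0.8],[-14.2,2.2,0,-0.9],[-15.3,2.3,0,-1]])

```text
time_s: 2.37
ee_pos: [0.4947, -0.2057, 0.2172]
orientation: [180.0, 0.1, 110.9]
wrist_force: [0.5, 0.4, -0.3]
grip_width: 0.598
```

```bash
python3 -c "
from h import *
d=grab('wrist');d=grab('wrist');d=grab('wrist','w1.png')
for l in ['key_bow','key']: print(spotter.pinpoint('wrist',l)[:3])
print(proj(d,[.507,-.206,.082]))
delta([.506,-.207,.217],112)"
```

```text
[{'at': [479.7, 173.4], 'score': 0.91}, {'at': [318.6, 191.3], 'score': 0.77}, {'at': [437.3, 214.8], 'score': 0.76}]
[{'at': [317.5, 174.5], 'score': 0.91}, {'at': [424.2, 207.7], 'score': 0.88}, {'at': [375.7, 231.5], 'score': 0.87}]
[316.36060936 191.52897431]
t 2.62 pos [ 0.4929 -0.2022  0.2171] rpy [-1.7997e+02 -7.0000e-02  1.1093e+02] j [-22.3  15.7  -6.8  67.5   0.  -43.3] F [-0.8  0.2 -1. ] T [-0.028  0.068  0.031] w 0.596
shift [-0.37  0.42  0.  ] turn -0.18
```

View pics/w1.png

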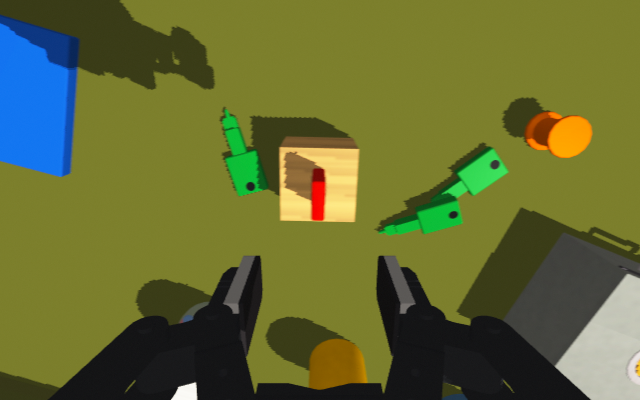

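```bash
python3 -c "
from h import *
d=grab('wrist')
im=d['pixels'];a=cv2.resize(im[130:235,260:380,::-1],None,fx=5,fy=5,interpolation=2);cv2.imwrite('pics/w1c.png',a)
i=im.astype(int)
m=((i[...,0]>180)&(i[...,1]<80)&(i[...,2]<80)).astype(np.uint8)
c=max(cv2.findContours(m,0,1)[0],key=cv2.contourArea)
r=cv2.minAreaRect(c);print(r)
q=np.array([atz(d,p,.104) for p in cv2.boxPoints(r)]);print(q.round(4),q.mean(0))
m2=((i[...,0]>90)&(i[...,1]<50)&(i[...,2]<50)).astype(np.uint8)
c=max(cv2.findContours(m2,0,1)[0],key=cv2.contourArea);print(cv2.boundingRect(c),cv2.boundingRect(c))
for k in (0,1):
  e=q[1+k]-q[k];print(np.hypot(*e[:2]),np.degrees(np.arctan2(e[1],e[0])))
print('blk',[atz(d,p,.06).round(4) for p in [(281,146),(359,150),(355,221),(280,221)]])
delta([.506,-.207,.217],112)"
```

```text
((310.3815612792969, 201.86907958984375), (12.634217262268066, 38.35209274291992), 2.8624050617218018)
[[ 0.5249 -0.2047  0.104 ]
 [ 0.4939 -0.2145  0.104 ]
 [ 0.4908 -0.2051  0.104 ]
 [ 0.5218 -0.1949  0.104 ]] [ 0.50783908 -0.20481237  0.104     ]
(304, 170, 14, 51) (304, 170, 14, 51)
0.032580072394267634 -162.53419813527006
0.009932276025401945 107.9200637044653
blk [array([ 0.4827, -0.2429,  0.06  ]), array([ 0.4613, -0.1771,  0.06  ]), array([ 0.5254, -0.154 ,  0.06  ]), array([ 0.5508, -0.2205,  0.06  ])]
t 2.67 pos [ 0.4928 -0.2017  0.2172] rpy [-1.7997e+02 -6.0000e-02  1.1099e+02] j [-22.3  15.7  -6.8  67.5   0.  -43.3] F [-1.1  0.2  0.4] T [ 0.068  0.016 -0.045] w 0.597
shift [-0.39  0.42  0.01] turn -0.17
```

View pics/w1c.png

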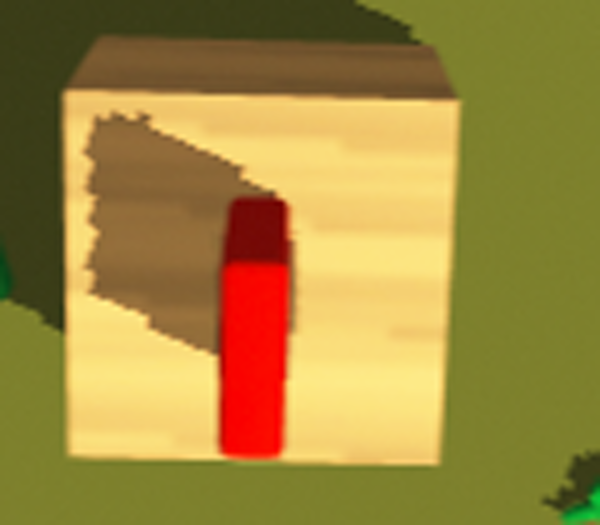

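Emit:
move_arm(commands=[[-0.1,0.1,0.6,0.1],[-0.2,0.2,1.2,0.2],[-0.3,0.4,1.8,0.3],[-0.34,0.5,2.4,0.4],[-0.34,0.51,3,0.45],[-0.34,0.51,3.4,0.45],[-0.34,0.51,3.5,0.45],[-0.34,0.51,3.5,0.45],[-0.34,0.51,3.5,0.45],[-0.34,0.51,3.5,0.45]], grip=0.5)

```text
time_s: 3.5
ee_pos: [0.509, -0.2061, 0.1309]
orientation: [179.9, 0.1, 108.3]
wrist_force: [-0.6, -0.6, 0.7]
grip_width: 0.497
```

```bash
python3 -c "
from h import *
d=grab('wrist','w2.png')
i=d['pixels'].astype(int)
m=((i[...,0]>180)&(i[...,1]<80)&(i[...,2]<80)).astype(np.uint8)
c=max(cv2.findContours(m,0,1)[0],key=cv2.contourArea)
r=cv2.minAreaRect(c);print(r)
q=np.array([atz(d,p,.104) for p in cv2.boxPoints(r)]);print(q.round(4),q.mean(0))
for k in (0,1):
  e=q[1+k]-q[k];print(np.hypot(*e[:2]),np.degrees(np.arctan2(e[1],e[0])))
delta([.5078,-.205,.077],108.3)"
```

```text
((323.0, 229.0), (54.0, 18.0), 90.0)
[[ 0.4936 -0.2152  0.104 ]
 [ 0.4905 -0.2059  0.104 ]
 [ 0.5216 -0.1952  0.104 ]
 [ 0.5249 -0.205   0.104 ]] [ 0.5076461  -0.20531566  0.104     ]
0.009806846898911932 108.28521660385375
0.032945396535742216 18.949375625941915
t 3.55 pos [ 0.5091 -0.2062  0.1309] rpy [1.7991e+02 7.0000e-02 1.0826e+02] j [-22.1  20.  -13.9  56.    0.  -40.3] F [ 0.  -0.7 -0.3] T [ 0.017 -0.034  0.044] w 0.498
shift [ 0.06 -0.04  2.16] turn -0.01
```

View pics/w2.png

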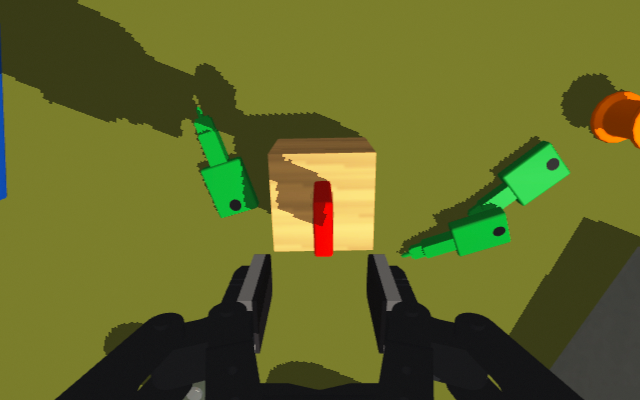

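The red bow is at (323,229), standing in the block. It lines up with the jaws and is centred between the pads (271 and 368). The green keys at (230,185), (480,230) and (535,175) are clear of the fingers.

Emit:
move_arm(commands=[[0.05,0,0.3,0],[0.05,-0.04,0.7,0],[0.05,-0.04,1.1,0],[0.05,-0.04,1.5,0],[0.05,-0.04,1.8,0],[0.05,-0.04,2.05,0],[0.05,-0.04,2.15,0],[0.05,-0.04,2.15,0],[0.05,-0.04,2.15,0],[0.05,-0.04,2.15,0]], grip=0.45)

```text
time_s: 4.38
ee_pos: [0.5075, -0.2053, 0.0765]
orientation: [180.0, 0.0, 108.3]
wrist_force: [0.6, -0.1, 0.3]
grip_width: 0.45
```

Emit:
move_arm(commands=[[0,0,0,0],[0,0,0,0],[0,0,0,0],[0,0,0,0],[0,0,0,0],[0,0,0,0],[0,0,0,0],[0,0,0,0],[0,0,0,0],[0,0,0,0]], grip=0, force=80)

```text
time_s: 5.22
ee_pos: [0.5075, -0.2054, 0.0767]
orientation: [179.9, 0.0, 108.3]
wrist_force: [-0.9, 0.0, 5.9]
grip_width: 0.104
```

```bash
python3 -c "
from h import *
d=grab('wrist','w3.png')
delta([.5078,-.205,.16],108.3)"
```

```text
t 5.27 pos [ 0.5075 -0.2054  0.0767] rpy [1.7995e+02 5.0000e-02 1.0825e+02] j [-22.   22.6 -18.9  48.5  -0.  -40.3] F [0.1 0.6 5.7] T [0.022 0.117 0.056] w 0.105
shift [ 0.01  0.02 -3.33] turn -0.01
```

View pics/w3.png

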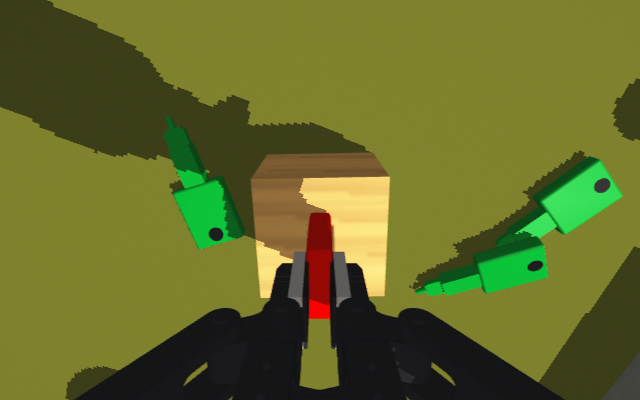

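Emit:
move_arm(commands=[[0,0,-0.2,0],[0,0,-0.5,0],[0,0,-0.9,0],[0,0,-1.4,0],[0,0,-2,0],[0,0,-2.7,0],[0,0,-3.4,0],[0,0,-4,0],[0,0,-4.4,0],[0,0,-4.6,0]])

```text
time_s: 6.1
ee_pos: [0.5078, -0.2055, 0.1931]
orientation: [179.9, 0.1, 108.3]
wrist_force: [-0.1, 0.1, -0.4]
grip_width: 0.1
```

```bash
python3 -c "
from h import *
d=grab('wrist','w4.png')
delta([.5537,.1680,.19],90)"
```

```text
t 6.15 pos [ 0.508  -0.2055  0.1932] rpy [1.7986e+02 1.2000e-01 1.0825e+02] j [-22.   17.6  -7.7  64.5  -0.  -40.3] F [ 0.9 -1.4 -0.1] T [ 0.004 -0.028  0.077] w 0.102
shift [13.62  6.42  0.12] turn 3.04
```

View pics/w4.png

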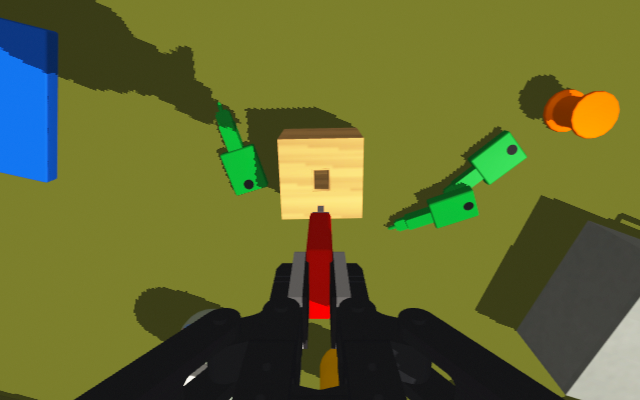

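Emit:
move_arm(commands=[[0.8,0.3,0,0.2],[2.2,0.8,-0.1,0.5],[3.7,1.3,-0.1,0.9],[5.2,1.9,-0.2,1.3],[6.7,2.4,-0.2,1.7],[8.2,3,-0.3,2.1],[9.7,3.5,-0.3,2.5],[11.2,4.1,-0.3,2.8],[12.7,4.6,-0.3,3],[14,5.1,-0.3,3]])

```text
time_s: 6.98
ee_pos: [0.5174, 0.1695, 0.1977]
orientation: [-179.9, 0.0, 90.3]
wrist_force: [0.4, -0.1, -0.2]
grip_width: 0.102
```

Emit:
move_arm(commands=[[0,0,0,0],[0,0,0,0],[0,0,0,0],[0,0,0,0],[0,0,0,0],[0,0,0,0],[0,0,0,0],[0,0,0,0],[0,0,0,0],[0,0,0,0]])

```text
time_s: 7.82
ee_pos: [0.5186, 0.167, 0.1986]
orientation: [180.0, -0.0, 90.2]
wrist_force: [0.2, 0.1, -0.5]
grip_width: 0.103
```

```bash
python3 -c "
from h import *
d=grab('wrist','w5.png')
for l in ['lock_mouth','lock_pins']:
  r=spotter.pinpoint('wrist',l)[:2]; print(l,[(x['at'],x['score'],atz(d,x['at'],.09 if l=='lock_mouth' else .086).round(4)) for x in r])
delta([.5537,.1680,.19],90)"
```

```text
lock_mouth [([321.7, 235.2], 0.92, array([0.559 , 0.1685, 0.09  ]))]
lock_pins [([322.8, 230.5], 0.62, array([0.5566, 0.1694, 0.086 ]))]
t 7.97 pos [0.5185 0.1672 0.1986] rpy [180.    -0.    90.25] j [17.9 17.3 -7.3 65.4  0.  17.6] F [ 0.1 -0.4 -0.5] T [ 0.    -0.026 -0.018] w 0.1
shift [0.03 1.41 0.34] turn 0.04
```

View pics/w5.png

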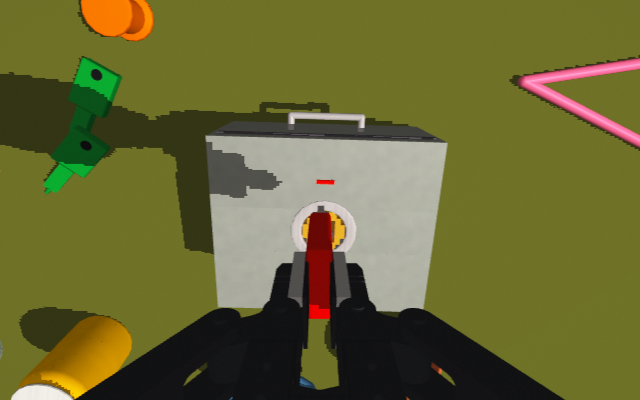

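Emit:
move_arm(commands=[[0,0.2,0,0],[0,0.5,0,0],[0,0.9,0,0],[0,1.2,0,0],[0,1.4,0,0],[0,1.4,0,0],[0,1.4,0,0],[0,1.4,0,0],[0,1.4,0,0],[0,1.4,0,0]])

```text
time_s: 8.8
ee_pos: [0.5531, 0.1673, 0.1986]
orientation: [-180.0, 0.0, 90.3]
wrist_force: [0.9, -0.7, -0.9]
grip_width: 0.105
```

```bash
python3 -c "
from h import *
d=grab('wrist','w6.png')
a=cv2.resize(d['pixels'][130:280,240:400,::-1],None,fx=4,fy=4,interpolation=2);cv2.imwrite('pics/w6c.png',a)
for l in ['lock_mouth','key']:
  r=spotter.pinpoint('wrist',l)[:2]; print(l,[(x['at'],x['score'],atz(d,x['at'],.09).round(4)) for x in r])
s=arm.get_state();R=Ro.from_euler('xyz',s['orientation'],degrees=True).as_matrix()
print('exp tip',proj(d,s['ee_pos']+R@[0,0,.0627]))
delta([.5537,.1680,.19],90)"
```

```text
lock_mouth [([321.4, 192.8], 0.55, array([0.5572, 0.1684, 0.09  ])), ([98.8, 315.8], 0.24, array([ 0.6723, -0.0275,  0.09  ]))]
key [([39.7, 160.2], 0.85, array([ 0.5322, -0.0451,  0.09  ])), ([321.2, 211.8], 0.77, array([0.5731, 0.1683, 0.09  ]))]
exp tip [320.37612069 208.84573681]
t 8.95 pos [0.5533 0.1674 0.1987] rpy [180.    -0.    90.26] j [16.8 20.6 -2.5 67.   0.  16.6] F [-0.5  1.2 -0.8] T [-0.025 -0.027 -0.018] w 0.1
shift [0.03 0.02 0.35] turn 0.04
```

View pics/w6c.png

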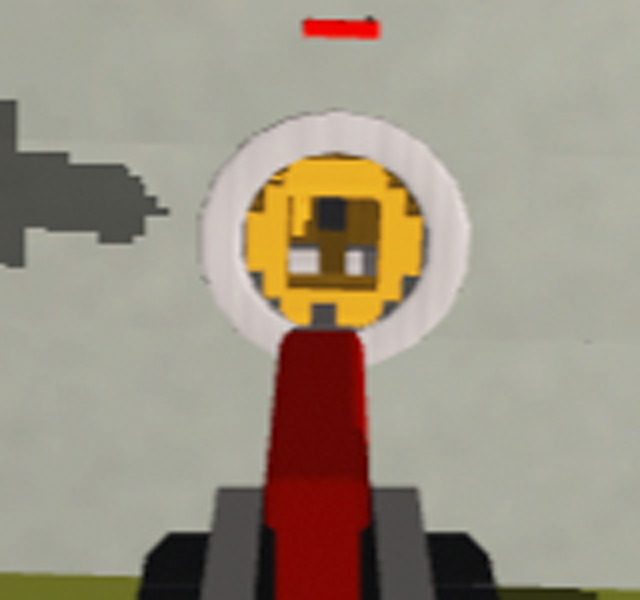

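```bash
python3 -c "
from h import *
d=grab('wrist');im=d['pixels']
s=arm.get_state();R=Ro.from_euler('xyz',s['orientation'],degrees=True).as_matrix()
for n,o in dict(tip=[0,0,0],noseshoulder=[0,-2.2,-3],nosetop=[0,-2.2,-8],slim=[0,-7,-8],slimtop=[0,-7,-20.5],bowbot=[0,-17,-46],bowtop=[0,-17,-90]).items():
  print(n,proj(d,s['ee_pos']+R@(np.array([0,0,.0627])+np.array(o)/1e3)).round(1))
# ring/plug
i=im.astype(int)
plug=((i[...,0]-i[...,2]>90)&(i[...,1]>80)).astype(np.uint8)[130:230,270:380]
c=max(cv2.findContours(plug,0,1)[0],key=cv2.contourArea);h=cv2.convexHull(c)
e=cv2.fitEllipse(h);print('plug',e,(e[0][0]+270,e[0][1]+130), atz(d,(e[0][0]+270,e[0][1]+130),.09))
hls=((i.min(2)>180)).astype(np.uint8)[130:230,270:380]
c=max(cv2.findContours(hls,0,1)[0],key=cv2.contourArea);h=cv2.convexHull(c)
h=h[(h[:,0,1]<78)]
e=cv2.fitEllipse(h);print('ring',e,(e[0][0]+270,e[0][1]+130), atz(d,(e[0][0]+270,e[0][1]+130),.091))
red=((i[...,0]>200)&(i[...,1]<60))[120:150,300:350];y,x=np.nonzero(red);p=(x.mean()+300,y.mean()+120);print('mark',p,atz(d,p,.09))
a=cv2.resize(im[195:250,295:350,::-1],None,fx=10,fy=10,interpolation=0);cv2.imwrite('pics/w7c.png',a)
"
```

```text
tip [320.3 208.6]
noseshoulder [320.3 207.1]
nosetop [320.3 209.8]
slim [320.3 202.7]
slimtop [320.4 209.8]
bowbot [320.7 209.2]
bowtop [321.2 247.9]
plug ((52.99949264526367, 59.73810958862305), (43.98550796508789, 44.6343994140625), 74.3611831665039) (322.9994926452637, 189.73810958862305) [0.55490226 0.1696578  0.09      ]
ring ((53.5831184387207, 59.422828674316406), (63.42769241333008, 66.61560821533203), 89.95914459228516) (323.5831184387207, 189.4228286743164) [0.55432739 0.17009446 0.091     ]
mark (np.float64(324.61971830985914), np.float64(136.4788732394366)) [0.51349136 0.17052069 0.09      ]
```

View pics/w7c.png

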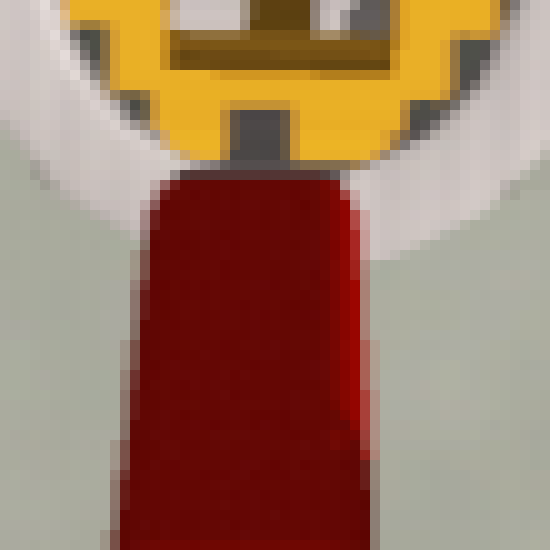

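Emit:
move_arm(commands=[[0.04,0,0.2,0.1],[0.08,0,0.5,0.2],[0.08,0,0.8,0.2],[0.08,0,1.1,0.2],[0.08,0,1.3,0.2],[0.08,0,1.4,0.2],[0.08,0,1.4,0.2],[0.08,0,1.4,0.2],[0.08,0,1.4,0.2],[0.08,0,1.4,0.2]])

```text
time_s: 9.83
ee_pos: [0.5539, 0.1694, 0.164]
orientation: [179.9, -0.0, 89.0]
wrist_force: [0.6, 1.0, -0.6]
grip_width: 0.1
```

```bash
python3 -c "
from h import *
d=grab('wrist','w8.png')
a=cv2.resize(d['pixels'][150:280,255:385,::-1],None,fx=5,fy=5,interpolation=0);cv2.imwrite('pics/w8c.png',a)
delta([.5537,.1694,.19],89)"
```

```text
t 9.88 pos [0.5538 0.1694 0.164 ] rpy [ 1.7995e+02 -2.0000e-02  8.9050e+01] j [17.  21.6 -6.1 62.2  0.  18. ] F [ 0.5 -0.2 -0.1] T [ 0.036 -0.002  0.027] w 0.102
shift [-0.   -0.   -1.04] turn 0.01
```

View pics/w8c.png

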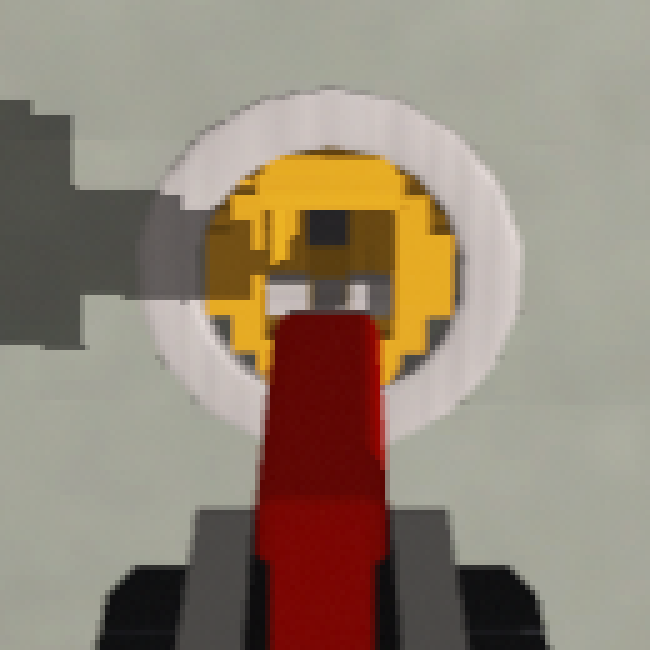

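```bash
python3 -c "
from h import *
d=grab('wrist')
for X in ([.5547,.1695,.09],[.5547,.1695,.091],[.5547-.007,.1695,.1093],[.5547-.0022,.1695,.1043],[.5547+.0056,.1695-.0028,.086]): print(((proj(d,X)-[255,150])*5).round(1), end=' ')
"
```

```text
[326.5 269.1] [326.6 271.6] [326.4 268.9] [326.8 290.7] [307.1 297.2]
```

Emit:
move_arm(commands=[[0.01,-0.05,0.1,0],[0.01,-0.05,0.25,0],[0.01,-0.05,0.4,0],[0.01,-0.05,0.55,0],[0.01,-0.05,0.65,0],[0.01,-0.05,0.75,0],[0.01,-0.05,0.8,0],[0.01,-0.05,0.8,0],[0.01,-0.05,0.8,0],[0.01,-0.05,0.8,0]])

```text
time_s: 10.77
ee_pos: [0.5524, 0.1697, 0.1437]
orientation: [180.0, -0.0, 89.1]
wrist_force: [-0.0, -0.1, -0.3]
grip_width: 0.103
```

```bash
python3 -c "
from h import *
d=grab('wrist','w9.png')
a=cv2.resize(d['pixels'][150:280,255:385,::-1],None,fx=5,fy=5,interpolation=0);cv2.imwrite('pics/w9c.png',a)
delta([.5526,.1696,.1287],89)"
```

```text
t 10.82 pos [0.5524 0.1697 0.1438] rpy [ 1.7997e+02 -1.0000e-02  8.9050e+01] j [17.1 22.2 -8.3 59.4 -0.  18. ] F [-0.6 -0.3  0. ] T [-0.012  0.03   0.041] w 0.106
shift [-0.    0.01  0.6 ] turn 0.01
```

View pics/w9c.png

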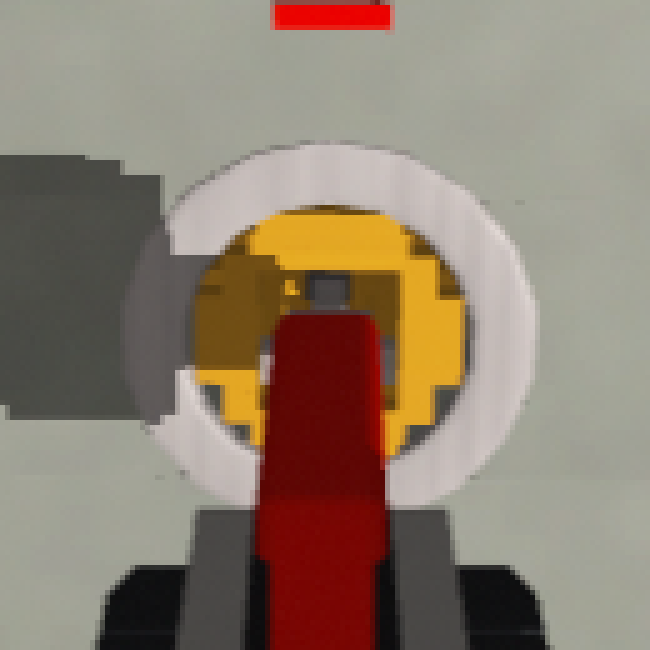

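Emit:
move_arm(commands=[[0,0,0.05,0],[0,0,0.1,0],[0,0,0.16,0],[0,0,0.22,0],[0,0,0.28,0],[0,0,0.34,0],[0,0,0.4,0],[0,0,0.44,0],[0,0,0.47,0],[0,0,0.47,0]])

```text
time_s: 11.65
ee_pos: [0.5521, 0.1696, 0.1316]
orientation: [-180.0, 0.0, 89.1]
wrist_force: [0.0, 1.2, -1.3]
grip_width: 0.103
```

```bash
python3 -c "
from h import *
delta([.5526,.1696,.1287],89)"
```

```text
t 11.65 pos [0.5521 0.1696 0.1316] rpy [-1.7998e+02  1.0000e-02  8.9050e+01] j [17.1 22.7 -9.5 57.8  0.  18. ] F [ 0.   1.2 -1.3] T [ 0.     0.012 -0.006] w 0.103
shift [0.   0.02 0.12] turn 0.01
```

Emit:
move_arm(commands=[[0,0,0.02,0],[0,0,0.03,0],[0,0,0.04,0],[0,0,0.05,0],[0,0,0.06,0],[0,0,0.07,0],[0,0,0.08,0],[0,0,0.09,0],[0,0,0.1,0],[0,0,0.1,0]])

```text
time_s: 12.48
ee_pos: [0.5522, 0.1696, 0.1292]
orientation: [-180.0, 0.0, 89.1]
wrist_force: [0.0, -0.7, -0.6]
grip_width: 0.104
```

```bash
python3 -c "
from h import *
delta([.5526,.1696,.1287],89)"
```

```text
t 12.48 pos [0.5522 0.1696 0.1292] rpy [-179.99    0.     89.05] j [17.1 22.8 -9.7 57.5  0.  18. ] F [ 0.  -0.7 -0.6] T [0.078 0.009 0.015] w 0.104
shift [0.   0.02 0.02] turn 0.01
```

Emit:
move_arm(commands=[[0,0,0.01,0],[0,0,0.02,0],[0,0,0.02,0],[0,0,0.03,0],[0,0,0.03,0],[0,0,0.04,0],[0,0,0.04,0],[0,0,0.05,0],[0,0,0.05,0],[0,0,0.05,0]])

```text
time_s: 13.32
ee_pos: [0.5523, 0.1696, 0.1283]
orientation: [180.0, -0.0, 89.1]
wrist_force: [-1.6, 0.5, 1.0]
grip_width: 0.099
```

```bash
python3 -c "
from h import *
delta([.5526,.1696,.1287],89)"
```

```text
t 13.32 pos [0.5523 0.1696 0.1283] rpy [ 1.7998e+02 -1.0000e-02  8.9050e+01] j [17.1 22.8 -9.8 57.3  0.  18. ] F [-1.6  0.5  1. ] T [-0.015  0.075 -0.03 ] w 0.099
shift [-0.    0.01 -0.02] turn 0.01
```

Emit:
move_arm(commands=[[0,0,0.01,0],[0,0,0.02,0],[0,0,0.02,0],[0,0,0.03,0],[0,0,0.03,0],[0,0,0.04,0],[0,0,0.04,0],[0,0,0.05,0],[0,0,0.05,0],[0,0,0.05,0]])

```text
time_s: 14.15
ee_pos: [0.5526, 0.1697, 0.1276]
orientation: [179.9, -0.0, 89.1]
wrist_force: [-1.8, -0.8, 6.7]
grip_width: 0.1
```

```bash
python3 -c "
from h import *
delta([.5526,.1696,.1287],89)"
```

```text
t 14.15 pos [0.5526 0.1697 0.1276] rpy [ 1.7994e+02 -2.0000e-02  8.9060e+01] j [17.1 22.9 -9.9 57.2  0.  18. ] F [-1.8 -0.8  6.7] T [-0.062  0.386  0.009] w 0.1
shift [-0.01  0.   -0.04] turn 0.01
```

The key's step is on the pins at the expected depth. I'll ease back 1.5 mm and wiggle.

Emit:
move_arm(commands=[[0,0,-0.06,0],[0,0,-0.06,0.5],[0,0,-0.06,1.1],[0,0,-0.06,1.7],[0,0,-0.06,2.3],[0,0,-0.06,2.9],[0,0,-0.06,3.5],[0,0,-0.06,4.1],[0,0,-0.06,4.7],[0,0,-0.06,5]])

```text
time_s: 14.98
ee_pos: [0.5529, 0.1703, 0.1281]
orientation: [180.0, -0.1, 58.9]
wrist_force: [0.2, 1.4, 0.7]
grip_width: 0.103
```

```bash
python3 -c "
from h import *
d=grab('wrist','w10.png')
a=cv2.resize(d['pixels'][150:280,255:385,::-1],None,fx=5,fy=5,interpolation=0);cv2.imwrite('pics/w10c.png',a)
delta([.5526,.1696,.1287],89)"
```

```text
t 15.03 pos [0.5529 0.1703 0.1281] rpy [ 1.7999e+02 -9.0000e-02  5.8920e+01] j [17.1 22.9 -9.8 57.2  0.1 48.2] F [0.8 0.9 0.5] T [ 0.35  -0.215  0.058] w 0.104
shift [-0.03  0.   -0.02] turn -5.01
```

View pics/w10c.png

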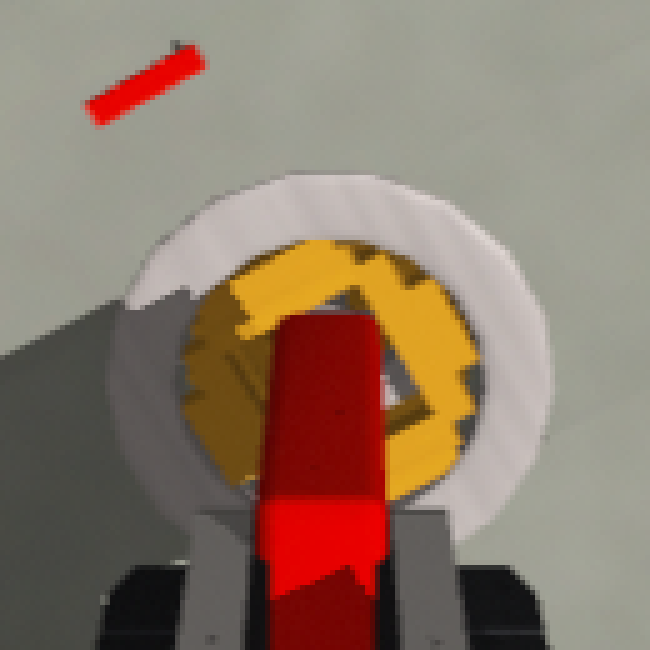

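Emit:
move_arm(commands=[[0,0,-0.02,-0.8],[0,0,-0.02,-1.8],[0,0,-0.02,-2.8],[0,0,-0.02,-3.8],[0,0,-0.02,-4.8],[0,0,-0.02,-5.8],[0,0,-0.02,-6.8],[0,0,-0.02,-7.8],[0,0,-0.02,-8.9],[0,0,-0.02,-10]])

```text
time_s: 15.87
ee_pos: [0.553, 0.1692, 0.1283]
orientation: [180.0, 0.1, 119.4]
wrist_force: [2.3, -0.5, -0.9]
grip_width: 0.103
```

```bash
python3 -c "
from h import *
d=grab('wrist','w11.png')
a=cv2.resize(d['pixels'][150:280,255:385,::-1],None,fx=5,fy=5,interpolation=0);cv2.imwrite('pics/w11c.png',a)
delta([.5526,.1696,.1287],89)"
```

```text
t 15.92 pos [0.553  0.1692 0.1284] rpy [1.7998e+02 8.0000e-02 1.1960e+02] j [ 17.1  22.9  -9.8  57.3  -0.1 -12.5] F [ 1.4 -1.  -1.1] T [-0.249 -0.474  0.007] w 0.097
shift [ 0.02 -0.01 -0.01] turn 5.1
```

View pics/w11c.png

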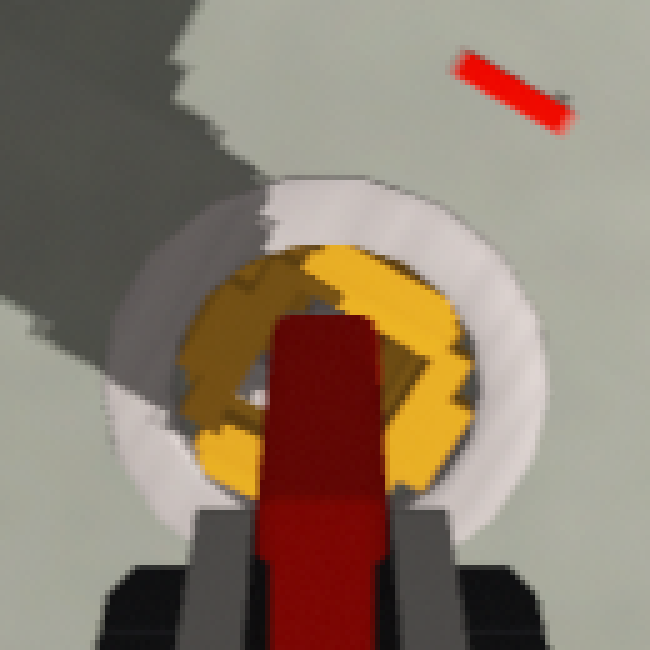

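Emit:
move_arm(commands=[[0,0,0,0.7],[0,0,0,1.6],[0,0,0,2.5],[0,0,0,3.4],[0,0,0,4.3],[0,0,0,5.1],[0,0,0,5.1],[0,0,0.06,5.1],[0,0,0.1,5.1],[0,0,0.13,5.1]])

```text
time_s: 16.75
ee_pos: [0.5523, 0.1696, 0.1253]
orientation: [180.0, 0.0, 88.5]
wrist_force: [0.6, -0.5, -0.3]
grip_width: 0.099
```

```bash
python3 -c "
from h import *
d=grab('wrist','w12.png')
a=cv2.resize(d['pixels'][150:280,255:385,::-1],None,fx=5,fy=5,interpolation=0);cv2.imwrite('pics/w12c.png',a)
delta([.5526,.1696,.112],89)"
```

```text
t 16.8 pos [0.5522 0.1696 0.1252] rpy [-1.7999e+02  1.0000e-02  8.8480e+01] j [ 17.1  23.  -10.1  56.9  -0.   18.6] F [ 0.8  0.1 -0.2] T [ 0.019 -0.19  -0.04 ] w 0.097
shift [0.   0.01 0.53] turn -0.09
```

View pics/w12c.png

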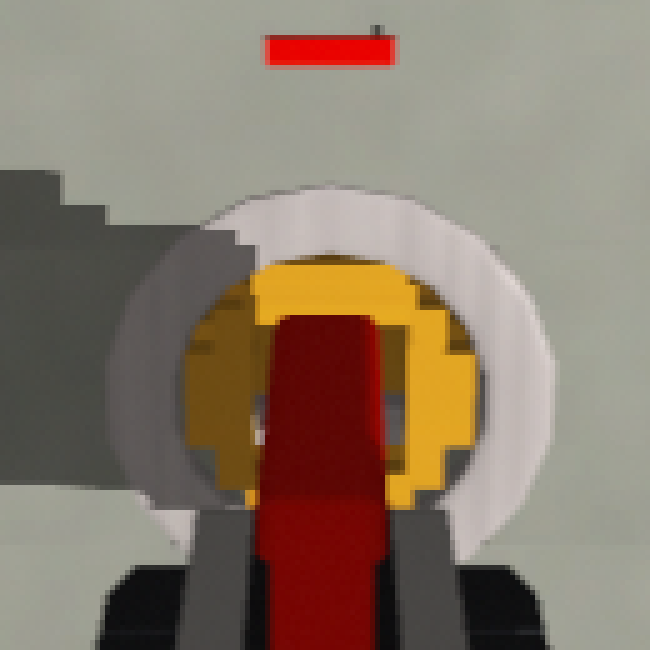

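Emit:
move_arm(commands=[[0,0,0.03,0],[0,0,0.06,0],[0,0,0.09,0],[0,0,0.12,0],[0,0,0.15,0],[0,0,0.18,0],[0,0,0.21,0],[0,0,0.24,0],[0,0,0.26,0],[0,0,0.26,0]])

```text
time_s: 17.63
ee_pos: [0.5522, 0.1696, 0.1189]
orientation: [-180.0, -0.0, 88.5]
wrist_force: [0.1, 1.5, -0.8]
grip_width: 0.105
```

```bash
python3 -c "
from h import *
delta([.5526,.1696,.112],89)"
```

```text
t 17.63 pos [0.5522 0.1696 0.1189] rpy [-179.99   -0.     88.45] j [ 17.1  23.2 -10.7  56.1   0.   18.6] F [ 0.1  1.5 -0.8] T [ 0.032 -0.074 -0.006] w 0.105
shift [-0.    0.02  0.28] turn -0.09
```

Emit:
move_arm(commands=[[0,0,0.03,0],[0,0,0.06,0],[0,0,0.09,0],[0,0,0.12,0],[0,0,0.15,0],[0,0,0.17,0],[0,0,0.19,0],[0,0,0.21,0],[0,0,0.23,0],[0,0,0.24,0]])

```text
time_s: 18.47
ee_pos: [0.5523, 0.1697, 0.1134]
orientation: [180.0, -0.0, 88.5]
wrist_force: [-0.8, -0.3, 4.0]
grip_width: 0.105
```

```bash
python3 -c "
from h import *
delta([.5526,.1696,.112],89)"
```

```text
t 18.47 pos [0.5523 0.1697 0.1134] rpy [ 1.7998e+02 -1.0000e-02  8.8450e+01] j [ 17.1  23.5 -11.2  55.3   0.   18.6] F [-0.8 -0.3  4. ] T [0.027 0.195 0.021] w 0.105
shift [-0.    0.01  0.06] turn -0.09
```

Emit:
move_arm(commands=[[0,0,0.01,0],[0,0,0.01,0],[0,0,0.02,0],[0,0,0.02,0],[0,0,0.03,0],[0,0,0.03,0],[0,0,0.04,0],[0,0,0.04,0],[0,0,0.04,0],[0,0,0.04,0]])

```text
time_s: 19.3
ee_pos: [0.5526, 0.1697, 0.1131]
orientation: [179.9, -0.0, 88.5]
wrist_force: [-1.7, -0.4, 8.2]
grip_width: 0.099
```

```bash
python3 -c "
from h import *
delta([.5526,.1696,.112],89)"
```

```text
t 19.3 pos [0.5526 0.1697 0.1131] rpy [ 1.7993e+02 -2.0000e-02  8.8450e+01] j [ 17.1  23.5 -11.3  55.2  -0.   18.6] F [-1.7 -0.4  8.2] T [-0.042  0.493  0.013] w 0.099
shift [-0.    0.    0.04] turn -0.09
```

Emit:
move_arm(commands=[[0,0,0.01,0],[0,0,0.02,0],[0,0,0.03,0],[0,0,0.04,0],[0,0,0.05,0],[0,0,0.05,0],[0,0,0.05,0.15],[0,0,0.05,0],[0,0,0.05,-0.15],[0,0,0.05,0]])

```text
time_s: 20.13
ee_pos: [0.5529, 0.1698, 0.1129]
orientation: [179.9, -0.0, 88.5]
wrist_force: [-2.5, -1.1, 12.2]
grip_width: 0.097
```

```bash
python3 -c "
from h import *
d=grab('wrist','w13.png')
a=cv2.resize(d['pixels'][150:280,255:385,::-1],None,fx=5,fy=5,interpolation=0);cv2.imwrite('pics/w13c.png',a)
d=grab('side','s13.png')
a=cv2.resize(d['pixels'][130:230,250:370,::-1],None,fx=5,fy=5,interpolation=2);cv2.imwrite('pics/s13c.png',a)
delta([.5526,.1696,.112],89)"
```

```text
t 20.23 pos [0.5529 0.1698 0.1129] rpy [ 1.7986e+02 -4.0000e-02  8.8440e+01] j [ 17.1  23.5 -11.3  55.1  -0.   18.6] F [-3.3 -0.7 12.1] T [-0.116  0.697  0.035] w 0.103
shift [-0.01 -0.01  0.04] turn -0.09
```

View pics/w13c.png

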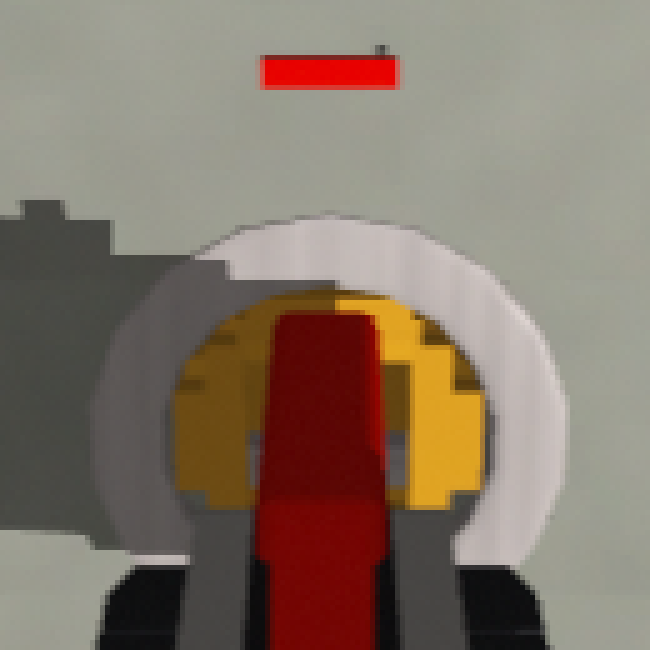

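View pics/s13c.png

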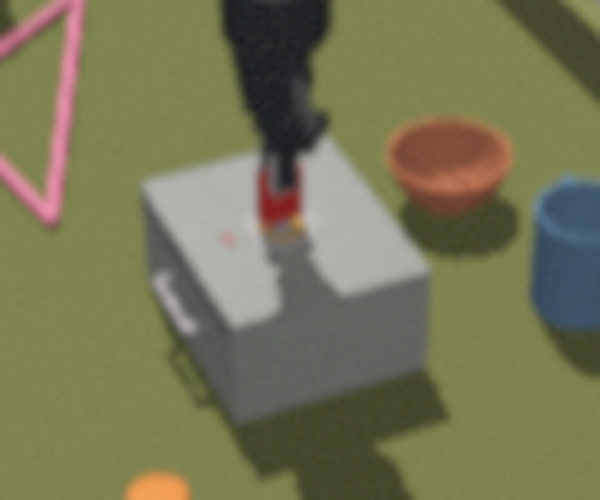

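Pushing to 12 N doesn't move it further. It has dropped 36.2 mm net relative to the block grasp, against 36.0 mm expected, so it is home. Next I'll ease the push and start the clockwise turn.

Emit:
move_arm(commands=[[0,0,-0.05,0.4],[0.01,0,-0.05,1.2],[0.02,0,-0.05,2],[0.02,0,-0.05,2.8],[0.03,0.01,-0.05,3.6],[0.03,0.01,-0.05,4.4],[0.04,0.02,-0.05,5.2],[0.05,0.02,-0.05,6],[0.05,0.03,-0.05,7],[0.05,0.03,-0.05,8]])

```text
time_s: 21.07
ee_pos: [0.5531, 0.1711, 0.1131]
orientation: [-180.0, -0.1, 40.2]
wrist_force: [-1.7, 0.7, 7.9]
grip_width: 0.102
```

```bash
python3 -c "
from h import *
d=grab('wrist','w14.png')
a=cv2.resize(d['pixels'][150:280,255:385,::-1],None,fx=5,fy=5,interpolation=0);cv2.imwrite('pics/w14c.png',a)
delta([.5546,.1715,.113],-7.5)"
```

```text
t 21.12 pos [0.5532 0.1712 0.1131] rpy [-1.7999e+02 -7.0000e-02  3.9960e+01] j [ 17.2  23.6 -11.1  55.3   0.   67.2] F [-2.  -0.   8.4] T [0.102 0.544 0.074] w 0.102
shift [0.05 0.03 0.01] turn 7.91
```

View pics/w14c.png

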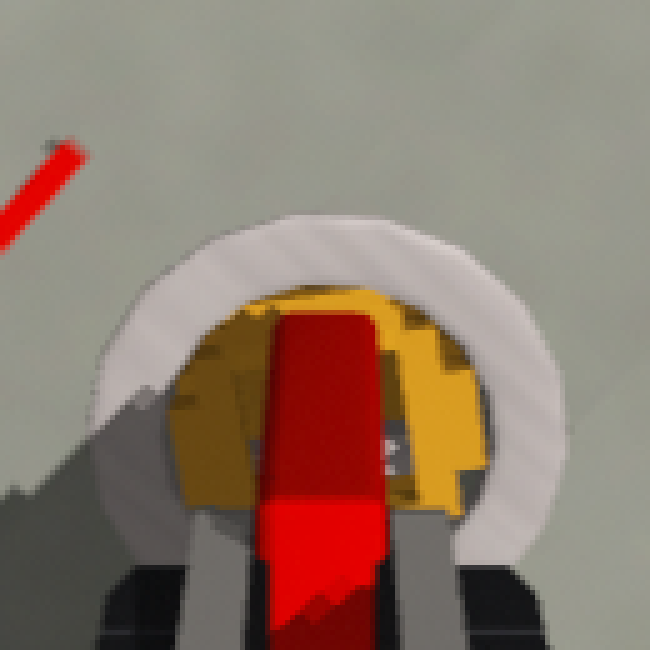

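Emit:
move_arm(commands=[[0.01,0,0,0.6],[0.01,0,0,1.4],[0.02,0.01,0,2.3],[0.02,0.01,0,3.2],[0.03,0.02,0,4.1],[0.03,0.02,0,5],[0.04,0.02,0,5.9],[0.04,0.03,0,6.7],[0.05,0.03,0,7.5],[0.05,0.03,0,8.2]])

```text
time_s: 21.95
ee_pos: [0.5544, 0.172, 0.1132]
orientation: [-179.9, -0.0, -8.9]
wrist_force: [-2.5, 2.3, 7.1]
grip_width: 0.101
```

```bash
python3 -c "
from h import *
d=grab('wrist');d=grab('wrist','w15.png')
a=cv2.resize(d['pixels'][150:280,255:385,::-1],None,fx=5,fy=5,interpolation=0);cv2.imwrite('pics/w15c.png',a)
delta([.5546,.1715,.113],-9.5)"
```

```text
t 22.05 pos [0.5544 0.172  0.1132] rpy [-1.7987e+02 -1.0000e-02 -8.7900e+00] j [ 1.72e+01  2.37e+01 -1.09e+01  5.54e+01  1.00e-01  1.16e+02] F [-2.9  1.3  8.2] T [0.436 0.647 0.114] w 0.1
shift [0.01 0.02 0.01] turn 0.12
```

View pics/w15c.png

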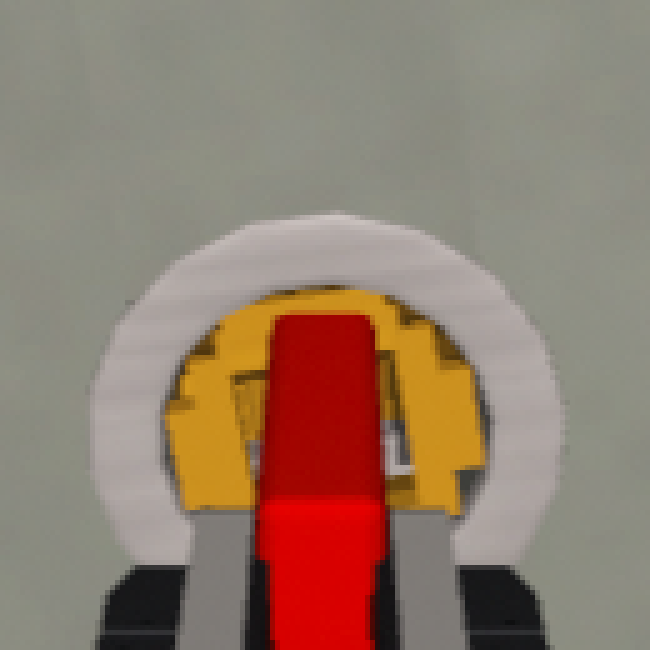

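```bash
python3 -c "
from h import *
d=grab('wrist')
f=lambda p:atz(d,(p[0]/5+255-.5,p[1]/5+150-.5),.09)
for a,b in (((390,345),(416,505)),((235,378),(258,510)),((270,372),(235,378)),((167,410),(187,510)),((472,370),(487,465))):
  e=f(b)-f(a); print((np.hypot(*e[:2])*1e3).round(1),np.degrees(np.arctan2(e[1],e[0])).round(1))
# resample to world-plane
N=500;L=.06;c=np.array([.5545,.1700])
xs=c[0]+(np.arange(N)/N-.5)*L;ys=c[1]+(np.arange(N)/N-.5)*L
X,Y=np.meshgrid(xs,ys);P=np.stack([X,Y,np.full_like(X,.09)],-1)@np.array(d['R']).T+np.array(d['t']);q=P@np.array(d['mtx']).T;q=q/q[...,2:]
o=cv2.remap(d['pixels'],q[...,0].astype(np.float32),q[...,1].astype(np.float32),1)
cv2.imwrite('pics/rect.png',o[::-1,:,::-1])
"
```

```text
19.5 -89.5
16.2 -90.5
3.9 -178.3
12.4 -89.9
11.6 -89.0
```

View pics/rect.png

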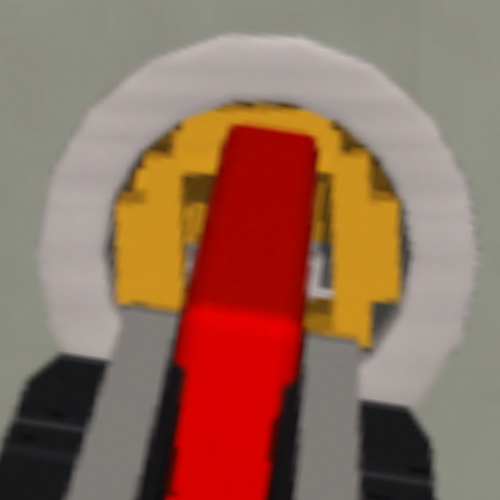

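Emit:
move_arm(commands=[[0,0,0,0.1],[0,0,0,0.2],[0,0,0,0.3],[0,0,0,0.4],[0,0,0,0.5],[0,0,0,0.6],[0,0,0,0.6],[0,0,0,0.6],[0,0,0,0.6],[0,0,0,0.6]])

```text
time_s: 22.93
ee_pos: [0.5545, 0.172, 0.1132]
orientation: [-179.9, -0.0, -12.3]
wrist_force: [-2.2, 0.7, 8.2]
grip_width: 0.1
```

```bash
cat > rect.py <<'E'
from h import *
import sys
d=grab('wrist')
N=500;L=.06;c=np.array([.5545,.1700])
xs=c[0]+(np.arange(N)/N-.5)*L;ys=c[1]+(np.arange(N)/N-.5)*L
X,Y=np.meshgrid(xs,ys);P=np.stack([X,Y,np.full_like(X,.09)],-1)@np.array(d['R']).T+np.array(d['t']);q=P@np.array(d['mtx']).T;q=q/q[...,2:]
o=cv2.remap(d['pixels'],q[...,0].astype(np.float32),q[...,1].astype(np.float32),1)
cv2.imwrite('pics/'+sys.argv[1],o[::-1,:,::-1])
delta([.5546,.1715,.113],-9.5)
E
python3 rect.py rect2.png
```

```text
t 22.98 pos [0.5545 0.172  0.1132] rpy [-1.7987e+02 -1.0000e-02 -1.2310e+01] j [ 1.720e+01  2.370e+01 -1.090e+01  5.530e+01  1.000e-01  1.195e+02] F [-2.5  1.5  8.1] T [0.419 0.588 0.044] w 0.099
shift [0.01 0.02 0.01] turn -0.47
```

View pics/rect2.png

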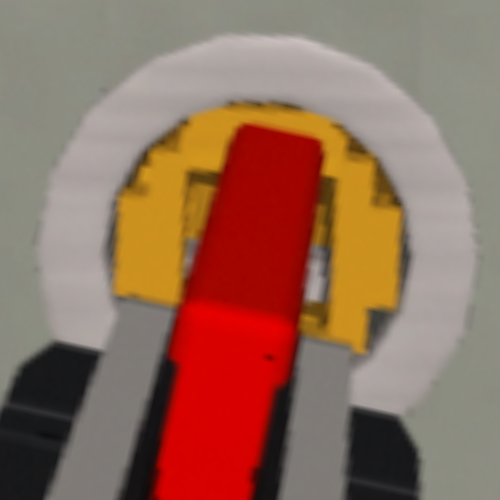

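Emit:
move_arm(commands=[[0,0,0,0],[0,0,0,0],[0,0,0,0],[0,0,0,0],[0,0,0,0],[0,0,0,0],[0,0,0,0],[0,0,0,0],[0,0,0,0],[0,0,0,0]])

```text
time_s: 23.82
ee_pos: [0.5545, 0.172, 0.1132]
orientation: [-179.9, -0.0, -12.3]
wrist_force: [-2.0, 1.6, 7.7]
grip_width: 0.105
```

```bash
python3 rect.py rect3.png; python3 -c "
from h import *
grab('top','t9.png')
a=cv2.imread('pics/t9.png')[90:290,140:490];cv2.imwrite('pics/t9c.png',cv2.resize(a,None,fx=2,fy=2))"
```

```text
t 23.87 pos [0.5545 0.1721 0.1132] rpy [-1.7987e+02 -1.0000e-02 -1.2300e+01] j [ 1.720e+01  2.370e+01 -1.090e+01  5.530e+01  1.000e-01  1.195e+02] F [-3.5  1.2  8.5] T [0.46  0.596 0.108] w 0.103
shift [0.01 0.02 0.01] turn -0.47
```

View pics/rect3.png

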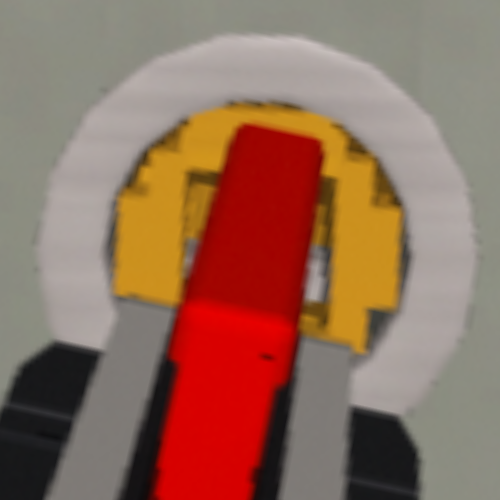

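View pics/t9c.png

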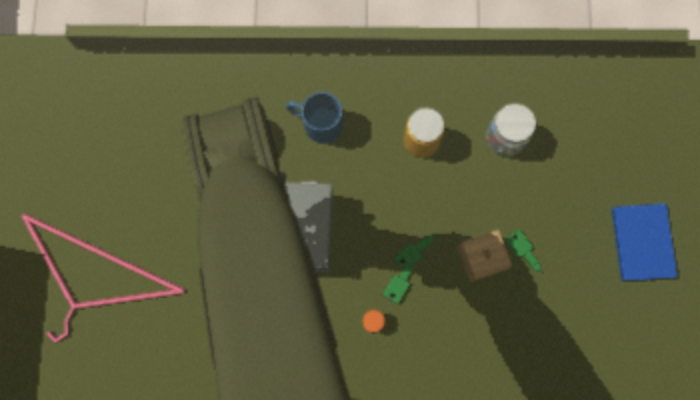

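The hold is steady. The plug is about 3° past its quarter-turn line in world axes, the push is a steady 8 N, and the block, spool, jar, tin, mug, notebook and hanger haven't moved. I'm handing in now.

```bash
python3 -c "
from h import *
print(arm.sign_off())"
```

```text
the job is handed in; nothing more can be done
None
```

I took the red-headed key out of its block and put it in the lock. The step met the pins at the expected depth. I eased back 1.5 mm, wiggled about 30° to each side, and it slid fully home. I then turned it clockwise and handed in at about 24 s, still gripping the key and holding it turned.

**Last checks**
- **Depth:** the tool sits 36.5 mm higher than when I gripped the key in the block, against the 36.0 mm expected for fully home. It stopped firmly there.
- **Plug angle:** about 92° from unturned, read off a flattened wrist picture to within a degree or so. It looked the same after a hold of about 0.8 s.
- **Forces:** the push on the lock is a steady 8 N, with about 0.1 N m of twist. The highest vertical force I read while inserting was 12 N.

**Not confirmed or disagreeing**
- **Green keys:** in the first picture the three green keys seemed to stand upright. By the first wrist picture, before the arm had gone near them, they lay flat. In the last top picture they are 15–20 pixels from where they first showed. I felt no contact and take it that they toppled by themselves.
- **Other things on the shelf:** the last top picture shows nothing else moved, but the arm hid the bowl from view.
- **Camera calibration:** the wrist picture put the key about 2 mm off where the arm readings did. I lined the key up with the lock within the picture and shifted the tool slightly during the turn to allow for it.

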